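# Purge the paint room's air filter

## Task

Before spraying, purge the water trap on the paint bench: turn the yellow ball-valve handle to half open (midway between across the pipe and along it), then swing the spring-loaded red-handled cam lever up to its highest lift, where the lever stands upright and the orange-capped stem is fully raised, not past it. Keep hold of the lever there: it springs back if let go, so finish while still holding it at the top, with the valve still half open. Leave the cup, the pot and the tin where they stand.

Things in the scene. Friction and masses are not known exactly. Their poses are not given: they have to be found in the camera images.
- valve_unit: fixed ball-valve unit: grey base plate 90 x 150 x 6 mm, a copper pipe bridge (its level run, 20 mm thick, centred at height 48 mm, lies along the unit's y axis from y -55 to +55 mm) with a brass valve body in the middle. Origin: centre of the plate's underside on the bench, straight below the handle's pivot; z up
- valve (a joint): angle (rad) of the yellow valve handle about the vertical pivot over valve_unit's origin. 0 = shut, the handle points along valve_unit's +x, across the pipe; grows counter-clockwise seen from above; pi/2 = fully open, the handle points along +y, along the pipe; half open = pi/4. Starts 0 to 0.45. Friction (about 0.12 N m) keeps it where it is left
- valve_grip (a point): grip point of the yellow handle, in the middle of its section, 78 mm out from the pivot, 95 mm above the bench. The handle's yellow grip is a level bar 14 mm wide and 14 mm high, 66 mm long (39 to 105 mm from the pivot); the point's x axis points outward along the handle, z up
- purge_unit: fixed water-trap filter: grey base plate 90 x 110 x 6 mm, amber bowl under a 60 mm aluminium head (its centre 120 mm above the bench), a small gauge on top, highest fixed point 182 mm. The cam lever turns on the head's +x face. Origin: centre of the plate's underside on the bench; z up
- cam_axle (a point): fixed point on the cam lever's axle line (a level line along purge_unit's x axis), 120 mm above the bench and 86 mm in +x from purge_unit's origin; axes as purge_unit's
- cam (a joint): angle (rad) of the cam lever about its level axle. 0 = rest stop, leaning 1.2 rad from upright to purge_unit's +y side; grows as the lever swings up. Highest lift at 1.2 (lever upright, brass lobe up); beyond, the stem sinks again, to a stop at 1.8. A spring always drives it back to 0: about 2.5 N at the handle at the start, 4.5 N at the top, 5.5 N at the far stop
- cam_handle (a point): grip point of the cam lever's red crank handle, 110 mm from the axle line; 160 mm above the bench at rest, 230 mm when upright. The handle is a level round bar, 16 mm in diameter, along purge_unit's x axis, from 33 mm inward (-x) to 31 mm outward (+x) of this point; a steel arm 8 mm thick and 16 mm wide joins its inner end to the axle
- stem_top (a point): top of the orange-capped stem that the cam's brass eccentric lifts through a short rod, 207 mm above the bench at rest, 217 mm at highest lift (9.5 mm rise)
- mix_cup: grey mixing cup with closed top, loose, 74 mm in diameter, 92 mm high; origin at the centre of its underside; leave it alone
- gun_pot: clear spray-gun pot with black lid and spout, loose, 72 mm in diameter, 106 mm high; origin at the centre of its underside; leave it alone
- tin: small paint tin with blue label, loose, 68 mm in diameter, 85 mm high; origin at the centre of its underside; leave it alone
There are look-alikes about, which are no part of the job. There is more than one size of the purge_unit; the one meant has the size given above.

How it is judged (in metres and radians):
On the way, in this order (a step that is already met when the one before it is completed fails the run):
1. the valve is set half open while the cam lever is still down (value of joint valve between 0.645 and 0.925 rad and velocity of joint valve between -0.1 and 0.1 rad/s and value of joint cam below 0.4 rad), for 0.3 s.
2. the cam lever is held at its highest lift (value of joint valve between 0.645 and 0.925 rad and value of joint cam between 1.03 and 1.37 rad and contact force between the fingers and cam above 1.5 N), for 0.3 s.
At the end, for the whole second after the job is handed in: The valve handle stands half open (pi/4 within 0.14 rad) and the fingers still hold the cam lever (contact over 1.5 N), still, within 0.17 rad of its highest lift (cam joint 1.03 to 1.37); cup, pot and tin upright and within 30 mm of their places (all of step 2 and velocity of joint cam between -0.15 and 0.15 rad/s and distance of each of mix_cup, gun_pot, tin from where it was at the start of the episode below 0.03 m and angle between each of mix_cup, gun_pot, tin's own z axis and vertical below 0.2 rad); the arm keeps its last pose, push and grip.
It fails at once if the cup, the pot or the tin is shoved or knocked over (distance of any of mix_cup, gun_pot, tin from where it was at the start of the episode above 0.03 m or angle between any of mix_cup, gun_pot, tin's own z axis and vertical above 0.5 rad).
It also fails if it takes over 56 s, if anything falls off the work surface, if the arm or the gripper's body presses on something with over 40 N, if the wrist force passes 120 N, or if a joint passes its speed limit or range.

## Robot

A 6-joint arm with a two-finger parallel gripper is mounted at the origin on the work surface. World frame = base frame: x ahead of the robot, y to its left, z up, the work surface at z = 0. Lengths are in mm, angles in rad, forces in N, time in s.
With the tool pointing down it reaches from about 375 to 975 mm from the base axis. Payload 3.8 kg.
Tool frame: the origin (TCP) lies at the very end of the fingers, on their centre line; the grasp point (between the pads) lies 19 mm behind it (manip.grip_depth is the distance from the TCP to the grasp point, in mm); z points along the fingers, y is the line along which they close (so a half turn about z gives the same grasp; the last joint's range is limited). The gripper opens to 85 mm and grips with 20 to 120 N. Pads are 22 mm wide; open, the fingers measure 114 mm over their backs; the gripper's body (76 mm by 85 mm) begins 54 mm behind the grasp point. The pads swing forward as they close: fully open they stand 13 mm farther back than shut.
Start: joints at [-1.357, 0.264, 1.604, -0, 1.274, -0.037], TCP at [167.515, -653.878, 196.48] pointing down, gripper open.
Joint ranges: [-2.63, 2.63], [-0.94, 2.18], [0.31, 2.57], [-1.31, 4.45], [0, 2.66], [-2.55, 2.55]. Speed limits (rad/s): [2.57, 2.57, 3.14, 3.14, 3.14, 3.14].

## Interface

Orientations are given as [roll, pitch, yaw] about the fixed x, y, z axes, in that order (R = Rz(yaw) Ry(pitch) Rx(roll)).
In Python, from plant import manip gives the robot as it stands.
- The arm moves only by the tool apply_moves, never from a script. Its argument "rows" is a list of rows, each a list of 7 numbers: the shift along the world's x, y, z in cm, then the turn, a rotation vector about the world's x, y, z in rad, then the opening, from 0 (shut) to 1 (fully open). A call has exactly 10 rows; each row is the pose to reach, as a shift and turn from the pose commanded when the call began; what a row does not reach only later rows make up. A row lasts 1/10 s, in which the tool goes at most 50 mm and 8.59 degrees, less where a joint would pass 70% of its speed; a pose out of reach is approached as far as the arm can. A call with a gripper value outside its range is refused whole. The fingers move at their own pace and stop on an object; "squeeze" is the grip in N (left out, the last holds). Time passes only in rows, so rows that repeat a pose let the fingers close, or fill a call up. It gives the time, the measured TCP pose, the force, the opening and the grip force at its end, in the units of the state.
- manip.get_obs(): the state, without advancing time (a new reading comes with each control period).
- manip.get_image(name): name is "side" or "top"; returns the picture (480x640x3 uint8, blue, green, red); there is no depth.
- manip.camera_params(name): a dict with "camera_matrix" (3x3 intrinsics, pixels), "k1" (the pictures are not rectified: a ray, as slopes to the right and down, at radius r is drawn at 1 + k1 r^2 times it, then the intrinsics apply), "R" (3x3) and "t" (3): a world point X has camera coordinates R X + t. Camera axes: x right, y down, z forward; pixel columns grow to the right and rows downward; lengths in mm; the calibration is good to about 2 mm. A picture is of the moment at which its call begins. camera_params takes no time and is no camera call.
- manip.job_done(): hands the job in; it is judged then, once.
The state is a dict: "time_s": time; "qpos": joint angles; "joint_vel": joint speeds; "effort": joint torques, N m; "tool_pos": TCP position; "ee_rot": TCP orientation; "ft_force": force on the tool from outside, world axes, zero at the start; "wrist_torque": the same for the moment, N m; "grip_width": finger opening in mm; "grip_force": force on a finger pad.
Only numpy, scipy, OpenCV 4.12 (cv2) and the standard library are available. Lean on these libraries where they do the work, as an engineer would, in place of code of your own. Each camera call takes 0.05 s, during which the arm holds its last target. There are 200 camera calls.

## Working session

There is one attempt and no reset: what is moved stays moved. The work goes in short steps, Python scripts to look and compute and a tool call to move; the robot and the scene stay as the last step left them, time stands still between calls to the robot, and variables do not carry over. Pictures are saved under pics/ and viewed, at most 10 in all, crops included, and the job is handed in when it is done.

Besides the shell and the picture viewer there is one more tool, called after "Call:" by a JSON object that holds its "api" and its "payload", one argument or row to a line. apply_moves: Moves the arm, as the interface text tells. Its arguments: {"type":"object","properties":{"rows":{"type":"array"},"squeeze":{"type":"number"}},"required":["rows"]}

```bash
mkdir -p pics; ls
python3 - <<'E'
from plant import manip
import cv2
for n in("side","top"):
    cv2.imwrite(f"pics/{n}0.png",manip.get_image(n)); print(n,manip.camera_params(n))
print(manip.get_obs(), manip.grip_depth)
E
```

```text
pics
side {'camera_matrix': array([[547.44617445,   0.        , 318.86034976],
       [  0.        , 547.44617445, 242.23552818],
       [  0.        ,   0.        ,   1.        ]]), 'k1': -0.1258727586894877, 'R': array([[-0.91290185, -0.40766816, -0.02041762],
       [-0.22843958,  0.55172454, -0.80213178],
       [ 0.33826849, -0.72760339, -0.5967979 ]]), 't': array([ 437.05069508,  270.77555537, 1153.9365972 ])}
top {'camera_matrix': array([[583.94732122,   0.        , 329.80480955],
       [  0.        , 583.94732122, 232.60400855],
       [  0.        ,   0.        ,   1.        ]]), 'k1': -0.12357138066490356, 'R': array([[-0.0092349 , -0.9999379 , -0.00623758],
       [-0.99369904,  0.00987373, -0.11164553],
       [ 0.11170019,  0.00516725, -0.99372852]]), 't': array([ -53.73519005,  541.93796075, 1267.60728652])}
{'time_s': 0.1, 'qpos': array([-1.35693657e+00,  2.64696816e-01,  1.60522598e+00,  8.07546317e-07,
        1.27370163e+00, -3.68789639e-02]), 'joint_vel': array([ 0.00028254, -0.00131229, -0.00467526, -0.00106042, -0.00023832,
        0.0016555 ]), 'effort': array([ 1.33980766e-04, -5.16708076e+01, -3.68587661e+01,  5.98557364e-06,
        6.26108740e-03,  1.74101996e-05]), 'tool_pos': array([ 167.33912757, -653.18064928,  195.27997967]), 'ee_rot': array([-3.13956229e+00, -7.56836463e-05,  2.50738407e-01]), 'ft_force': array([-0.2117242 , -0.43829591, -1.08012016]), 'wrist_torque': array([-0.05800082,  0.00708972,  0.02290281]), 'grip_force': 0.0, 'grip_width': 85.22791032354503} 18.700000000000003
```

View pics/side0.png

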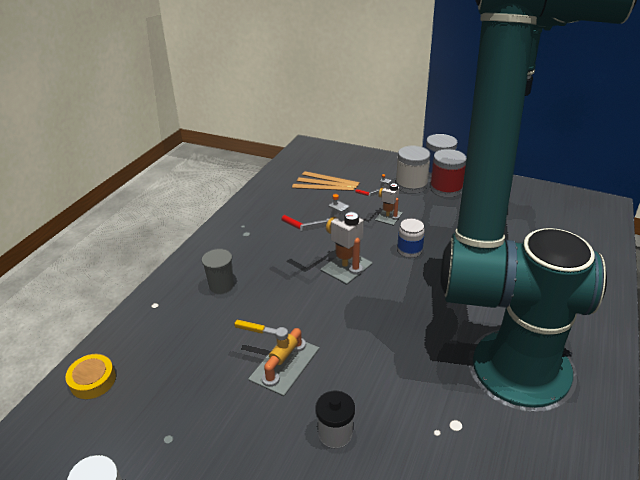

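View pics/top0.png

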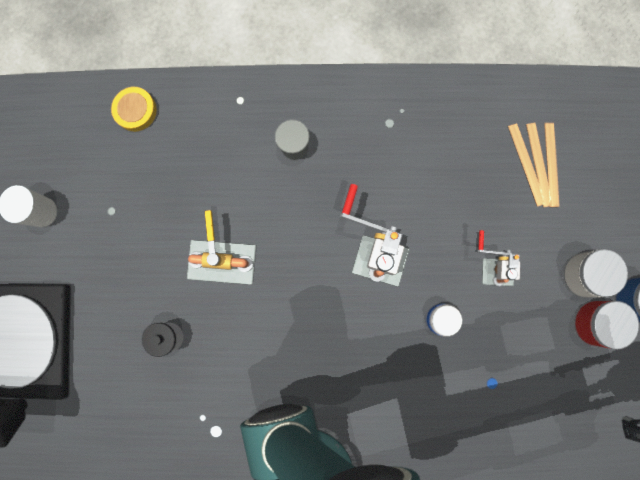

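The side view shows the valve at (283,360) and the large purge unit at (345,240), with a smaller look-alike at (390,205). In the top view the valve pivot is near (213,260), with the handle tip at (208,211). The purge head is at (385,255) and its red handle spans (344,214) to (352,185). I'll zoom in for exact corners.

```bash
cat > h.py <<'E'
import numpy as np, cv2
from plant import manip
def ray(n,uv):
    c=manip.camera_params(n);K=c["camera_matrix"];k=c["k1"]
    p=cv2.undistortPoints(np.array([[uv]],float),K,np.array([k,0,0,0.]))[0,0]
    R=np.array(c["R"]);t=np.array(c["t"])
    return -R.T@t, R.T@np.array([p[0],p[1],1])
def atz(n,uv,z):
    o,d=ray(n,uv); return o+d*(z-o[2])/d[2]
def proj(n,X):
    c=manip.camera_params(n)
    q,_=cv2.projectPoints(np.atleast_2d(np.array(X,float)),cv2.Rodrigues(np.array(c["R"]))[0],np.array(c["t"],float),c["camera_matrix"],np.array([c["k1"],0,0,0.]))
    return q[:,0]
E
python3 - <<'E'
import cv2,numpy as np
t=cv2.imread("pics/top0.png")
def c(x,y):
    im=cv2.resize(t[y:y+120,x:x+100],None,fx=4,fy=4,interpolation=cv2.INTER_CUBIC)
    for i in range(0,100,10): cv2.putText(im,str(x+i),(i*4,8),0,.3,(255,255,255),1);cv2.line(im,(i*4,10),(i*4,14),(255,255,255),1)
    for i in range(0,120,10): cv2.putText(im,str(y+i),(0,i*4+4),0,.3,(255,255,255),1);cv2.line(im,(20,i*4),(24,i*4),(255,255,255),1)
    return im
cv2.imwrite("pics/z.png",np.hstack([c(170,190),c(330,175)]))
E
```

```text
(no output)
```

View pics/z.png

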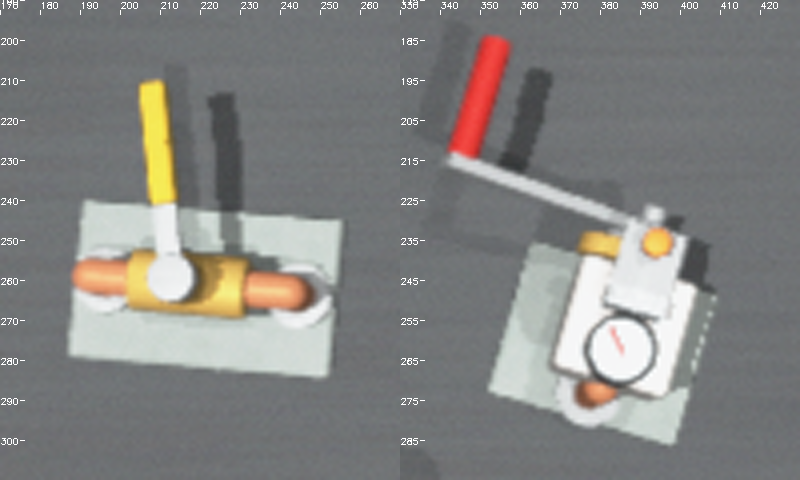

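The zoom gives the plate corners, the yellow grip ends (208,210.5) and (210.5,240.5), and the red handle ends (353.75,184.5) and (346,213.75).

Run:
```python
from h import *
np.set_printoptions(precision=1,suppress=True)
for name,c,(a,b) in(("valve",[(190.75,240),(255.5,245),(252,284.25),(187.25,278.75)],(90,150)),("purge",[(363.75,235.5),(409.25,248),(398.75,286),(352.25,272)],(90,110))):
    P=np.array([atz("top",p,6)[:2] for p in c]); print(name,P,np.linalg.norm(np.diff(P,axis=0,append=P[:1]),axis=1))
    L=np.array([(a/2,b/2),(a/2,-b/2),(-a/2,-b/2),(-a/2,b/2)],float)
    o=P.mean(0); H=L.T@(P-o); yaw=np.arctan2(H[0,1]-H[1,0],H[0,0]+H[1,1])
    R=np.array([[np.cos(yaw),-np.sin(yaw)],[np.sin(yaw),np.cos(yaw)]])
    print("o",o,"yaw %.3f"%yaw,"res",(P-o-L@R.T))
    if name=="valve":
        A,B=[atz("top",p,102)[:2] for p in((208,210.5),(210.5,240.5))]
        for q in(A,B): print((q-o)@R, np.linalg.norm(q-o))
        print("handle ang", np.arctan2(*(A-B)[::-1])-yaw,np.arctan2(*(A-o)[::-1])-yaw)
        for ang in(0,.2,.35,.785): print(ang, o+R@np.array([np.cos(ang),np.sin(ang)])*78)
        for ang in (0,.2): 
          w=o+R@np.array([np.cos(ang),np.sin(ang)])*105; print(proj("side",[*w,95]),proj("top",[*w,95]))
    else:
        A,B=[atz("top",p,163)[:2] for p in((353.75,184.5),(346,213.75))]
        for q in(A,B): print("hnd local",(q-o)@R)
        # expected axle x=86, y=+102.5 rest
        for y,z in((102.5,160),(0,230)):
            for x in (53,86,117):
                w=[*(o+R@np.array([x,y])),z];print(x,np.array(w),proj("top",w),proj("side",w))
for n,uv,z in(("cup",(292,137),92),("pot",(158,339),100),("tin",(445,320),85)): print(n,atz("top",uv,z))
```

```text
valve [[530.3 258.5]
 [517.5 109.8]
 [428.9 117.4]
 [442.1 265.2]] [149.2  89.  148.4  88.5]
o [479.7 187.7] yaw -0.086 res [[-0.7 -0.1]
 [-0.6  0.6]
 [ 0.4  0.6]
 [ 0.8 -1.1]]
[102.1  19.9] 103.98779980930509
[38.8  8.1] 39.65286637881902
handle ang 0.183607042818138 0.19230364507960257
0 [557.4 181. ]
0.2 [557.2 196.6]
0.35 [555.  208.1]
0.785 [539.4 237.9]
[[238.8 316.9]] [[218.  210.3]]
[[233.9 323.4]] [[208.3 210.6]]
purge [[ 536.8 -135.6]
 [ 507.3 -238.1]
 [ 421.9 -212.5]
 [ 454.5 -108.4]] [106.7  89.1 109.   86.6]
o [ 480.1 -173.6] yaw -0.297 res [[-2.5 -1.3]
 [ 0.2  1.3]
 [ 0.9  0.6]
 [ 1.3 -0.5]]
hnd local [118.1 104. ]
hnd local [ 56.5 102.3]
53 [560.8 -91.1 160. ] [[345.4 215.6]] [[301.8 227.3]]
86 [ 592.3 -100.8  160. ] [[350. 200.]] [[291.8 222.3]]
117 [ 622.  -109.8  160. ] [[354.3 185.5]] [[282.7 217.8]]
53 [ 530.8 -189.1  230. ] [[398.4 225.7]] [[329.1 185.1]]
86 [ 562.4 -198.8  230. ] [[403.1 209. ]] [[318.9 180.8]]
117 [ 592.  -207.9  230. ] [[407.5 193.5]] [[309.5 176.9]]
cup [743.5  20.7  92. ]
pot [312.8 302.7 100. ]
tin [ 347.6 -300.1   85. ]
```

Call:
{"api": "apply_moves", "payload": {
  "rows": [
    [2.3, 3, 2, 0, 0, 0, 1],
    [4.6, 6, 4, 0, 0, 0, 1],
    [6.9, 9, 6, 0, 0, 0, 1],
    [9.2, 12, 8, 0, 0, 0, 1],
    [11.5, 15, 8, 0, 0, 0, 1],
    [13.8, 18, 8, 0, 0, 0, 1],
    [16.1, 21, 8, 0, 0, 0, 1],
    [18.4, 24, 8, 0, 0, 0, 1],
    [20.7, 27, 8, 0, 0, 0, 1],
    [23, 30, 8, 0, 0, 0, 1]
  ]
}}

```text
time_s: 1.1
tool_pos: [398.0, -352.3, 276.0]
ee_rot: [-3.141, 0.0, 0.251]
ft_force: [1.1, -1.2, -0.7]
grip_width: 85.6
grip_force: 0.0
```

Call:
{"api": "apply_moves", "payload": {
  "rows": [
    [1, 4.5, 0, 0, 0, 0, 1],
    [2, 9, 0, 0, 0, 0, 1],
    [3, 13.5, 0, 0, 0, 0, 1],
    [4, 18, 0, 0, 0, 0, 1],
    [5, 22.5, 0, 0, 0, 0, 1],
    [6, 27, 0, 0, 0, 0, 1],
    [7, 31.5, 0, 0, 0, 0, 1],
    [8, 36, 0, 0, 0, 0, 1],
    [9, 40.5, 0, 0, 0, 0, 1],
    [10, 45, 0, 0, 0, 0, 1]
  ]
}}

```text
time_s: 2.1
tool_pos: [497.2, 98.0, 276.1]
ee_rot: [3.141, 0.0, 0.251]
ft_force: [0.5, -0.5, 0.0]
grip_width: 85.0
grip_force: 0.0
```

Call:
{"api": "apply_moves", "payload": {
  "rows": [
    [1, 1.6, 0, 0, 0, -0.03, 1],
    [2, 3.2, 0, 0, 0, -0.06, 1],
    [3, 4.8, 0, 0, 0, -0.09, 1],
    [4, 6.4, 0, 0, 0, -0.12, 1],
    [5, 8, -2, 0, 0, -0.146, 1],
    [5.7, 9.6, -4, 0, 0, -0.146, 1],
    [5.7, 9.6, -7, 0, 0, -0.146, 1],
    [5.7, 9.6, -10, 0, 0, -0.146, 1],
    [5.7, 9.6, -12, 0, 0, -0.146, 1],
    [5.7, 9.6, -12, 0, 0, -0.146, 1]
  ]
}}

```text
time_s: 3.1
tool_pos: [551.1, 191.2, 151.8]
ee_rot: [3.14, 0.009, 0.105]
ft_force: [-0.6, 0.0, -0.4]
grip_width: 85.6
grip_force: 0.0
```

Call:
{"api": "apply_moves", "payload": {
  "rows": [
    [0, 0, -1.5, 0, 0, 0, 1],
    [0, 0, -3, 0, 0, 0, 1],
    [0, 0, -4, 0, 0, 0, 1],
    [0, 0, -4, 0, 0, 0, 1],
    [0, 0, -4, 0, 0, 0, 1],
    [0, 0, -4, 0, 0, 0, 1],
    [0, 0, -4, 0, 0, 0, 1],
    [0, 0, -4, 0, 0, 0, 1],
    [0, 0, -4, 0, 0, 0, 1],
    [0, 0, -4, 0, 0, 0, 1]
  ]
}}

```text
time_s: 4.1
tool_pos: [554.6, 192.2, 116.7]
ee_rot: [-3.141, -0.0, 0.105]
ft_force: [-0.2, 0.2, 0.4]
grip_width: 85.7
grip_force: 0.0
```

Run:
```python
from h import *
a=manip.get_image("top");b=manip.get_image("side")
print(manip.get_obs()["tool_pos"])
f=lambda i,x,y:cv2.resize(i[y:y+120,x:x+130],None,fx=3,fy=3)
cv2.imwrite("pics/v1.png",np.hstack([f(a,150,150),f(b,190,260)]))
print(proj("top",manip.get_obs()["tool_pos"]),proj("side",manip.get_obs()["tool_pos"]))
```

```text
[554.52255767 192.14677006 116.55502032]
[[209.44333827 222.94220551]] [[246.71803387 317.61920693]]
```

View pics/v1.png

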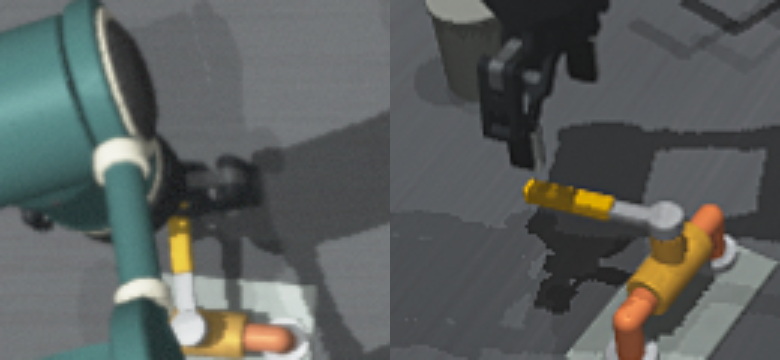

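The crop shows the open fingers straddling the yellow grip from above, left tip at about (236,315) and right tip at about (255,287) in the side view. The measured TCP is 3-4 mm short of the handle, so I'll correct that, descend and close.

Call:
{"api": "apply_moves", "payload": {
  "rows": [
    [0.3, 0.4, -1, 0, 0, 0, 1],
    [0.3, 0.4, -2, 0, 0, 0, 1],
    [0.3, 0.4, -3, 0, 0, 0, 1],
    [0.3, 0.4, -4, 0, 0, 0, 1],
    [0.3, 0.4, -4, 0, 0, 0, 1],
    [0.3, 0.4, -4, 0, 0, 0, 1],
    [0.3, 0.4, -4, 0, 0, 0, 0],
    [0.3, 0.4, -4, 0, 0, 0, 0],
    [0.3, 0.4, -4, 0, 0, 0, 0],
    [0.3, 0.4, -4, 0, 0, 0, 0]
  ],
  "squeeze": 40
}}

```text
time_s: 5.2
tool_pos: [557.8, 196.2, 76.9]
ee_rot: [-3.141, -0.001, 0.105]
ft_force: [-0.3, -0.5, 0.1]
grip_width: 28.1
grip_force: 0.0
```

Call:
{"api": "apply_moves", "payload": {
  "rows": [
    [0, 0, 0, 0, 0, 0, 0],
    [0, 0, 0, 0, 0, 0, 0],
    [0, 0, 0, 0, 0, 0, 0],
    [0, 0, 0, 0, 0, 0, 0],
    [0, 0, 0, 0, 0, 0, 0],
    [0, 0, 0, 0, 0, 0, 0],
    [0, 0, 0, 0, 0, 0, 0],
    [0, 0, 0, 0, 0, 0, 0],
    [0, 0, 0, 0, 0, 0, 0],
    [0, 0, 0, 0, 0, 0, 0]
  ]
}}

```text
time_s: 6.2
tool_pos: [557.5, 196.1, 76.5]
ee_rot: [-3.142, -0.0, 0.105]
ft_force: [-0.2, -0.1, -0.2]
grip_width: -0.0
grip_force: 0.0
```

Closed to 0, so the grasp missed. I'll look.

Run:
```python
from h import *
a=manip.get_image("top");b=manip.get_image("side")
f=lambda i,x,y:cv2.resize(i[y:y+120,x:x+130],None,fx=3,fy=3,interpolation=cv2.INTER_CUBIC)
cv2.imwrite("pics/v2.png",np.hstack([f(a,150,170),f(b,190,260)]))
p=manip.get_obs()["tool_pos"]
print(p,manip.get_obs()["qpos"],proj("top",p),proj("side",p),proj("side",[557.2,196.6,95]))
```

```text
[557.51770531 196.09184003  76.48354259] [ 2.96077225e-01  2.09284494e-01  1.90427738e+00 -2.31399338e-05
  1.02804327e+00  1.76206119e+00] [[211.55076218 223.96101125]] [[246.50762564 331.96541531]] [[245.60847501 325.99588592]]
```

View pics/v2.png

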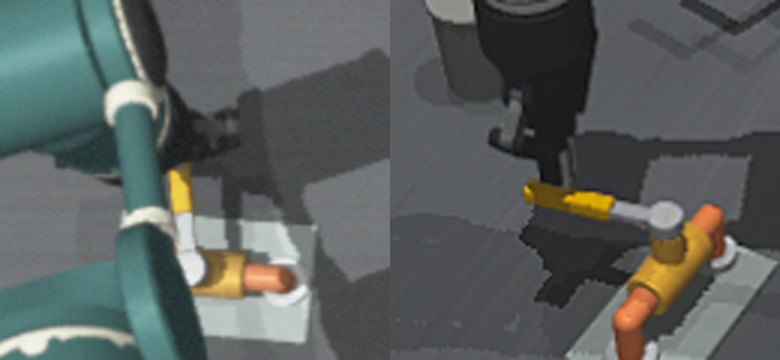

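In the side crop the closed fingers end right at the bar's top edge, at about (245,322), and the handle has not moved. The tips seem to be roughly 25 mm higher than the reported TCP. I'll lift, open halfway, and measure the tips against a clear background.

Call:
{"api": "apply_moves", "payload": {
  "rows": [
    [0, 0, 1, 0, 0, 0, 0],
    [0, 0, 2, 0, 0, 0, 0],
    [0, 0, 3, 0, 0, 0, 0],
    [0, 0, 4, 0, 0, 0, 0],
    [0, 0, 5, 0, 0, 0, 0],
    [0, 0, 6, 0, 0, 0, 0],
    [0, 0, 6, 0, 0, 0, 0],
    [0, 0, 6, 0, 0, 0, 0],
    [0, 0, 6, 0, 0, 0, 0],
    [0, 0, 6, 0, 0, 0, 0]
  ]
}}

```text
time_s: 7.3
tool_pos: [556.9, 195.9, 135.7]
ee_rot: [3.141, 0.001, 0.105]
ft_force: [-0.3, 0.8, 0.3]
grip_width: -0.1
grip_force: 0.0
```

Run:
```python
from h import *
b=manip.get_image("side")
p=manip.get_obs()["tool_pos"]; q=[proj("side",p+np.array([0,0,dz]))[0] for dz in(0,10,20,30)]
print(p,q)
im=cv2.resize(b[240:350,190:320],None,fx=6,fy=5.4545454,interpolation=cv2.INTER_CUBIC)[:600]
im=cv2.resize(b[240:340,190:320],None,fx=6,fy=6,interpolation=cv2.INTER_CUBIC)
im=np.clip(im.astype(float)*1.8,0,255).astype(np.uint8)
for u,v in q: cv2.circle(im,(int((u-190)*6),int((v-240)*6)),3,(0,255,0),1)
cv2.imwrite("pics/v3.png",im)
```

```text
[556.98736418 195.95584235 135.6636558 ] [array([243.80216817, 311.81441135]), array([243.28657542, 308.27050604]), array([242.76609453, 304.68643858]), array([242.24067435, 301.06164686])]
```

View pics/v3.png

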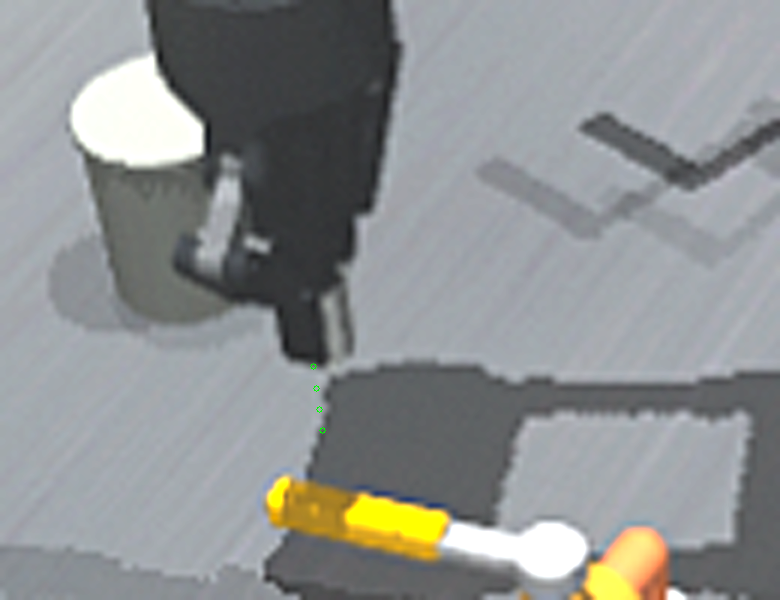

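The closed tip is at (243.3,300.3). The reported TCP projects to (243.8,311.8), so the real tip sits about 28-31 mm above it. I'll re-descend open to a reported z of about 48, which clears everything even if that offset is wrong.

Call:
{"api": "apply_moves", "payload": {
  "rows": [
    [0, 0, 0, 0, 0, 0, 1],
    [0, 0, 0, 0, 0, 0, 1],
    [0, 0, 0, 0, 0, 0, 1],
    [0, 0, 0, 0, 0, 0, 1],
    [0, 0, -1.2, 0, 0, 0, 1],
    [0, 0, -2.4, 0, 0, 0, 1],
    [0, 0, -3.6, 0, 0, 0, 1],
    [0, 0, -4.8, 0, 0, 0, 1],
    [0, 0, -6, 0, 0, 0, 1],
    [0, 0, -6, 0, 0, 0, 1]
  ]
}}

```text
time_s: 8.35
tool_pos: [555.4, 195.5, 73.4]
ee_rot: [3.141, 0.005, 0.105]
ft_force: [-0.8, -0.6, -0.0]
grip_width: 85.2
grip_force: 0.0
```

Call:
{"api": "apply_moves", "payload": {
  "rows": [
    [0, 0, -0.5, 0, 0, 0, 1],
    [0, 0, -1, 0, 0, 0, 1],
    [0, 0, -1.5, 0, 0, 0, 1],
    [0, 0, -2, 0, 0, 0, 1],
    [0, 0, -2.5, 0, 0, 0, 1],
    [0, 0, -2.8, 0, 0, 0, 1],
    [0, 0, -2.8, 0, 0, 0, 1],
    [0, 0, -2.8, 0, 0, 0, 1],
    [0, 0, -2.8, 0, 0, 0, 1],
    [0, 0, -2.8, 0, 0, 0, 1]
  ]
}}

```text
time_s: 9.35
tool_pos: [557.8, 196.2, 48.8]
ee_rot: [-3.141, -0.001, 0.105]
ft_force: [0.2, 0.5, -0.2]
grip_width: 85.0
grip_force: 0.0
```

Call:
{"api": "apply_moves", "payload": {
  "rows": [
    [0, 0, 0, 0, 0, 0, 0],
    [0, 0, 0, 0, 0, 0, 0],
    [0, 0, 0, 0, 0, 0, 0],
    [0, 0, 0, 0, 0, 0, 0],
    [0, 0, 0, 0, 0, 0, 0],
    [0, 0, 0, 0, 0, 0, 0],
    [0, 0, 0, 0, 0, 0, 0],
    [0, 0, 0, 0, 0, 0, 0],
    [0, 0, 0, 0, 0, 0, 0],
    [0, 0, 0, 0, 0, 0, 0]
  ]
}}

```text
time_s: 10.35
tool_pos: [557.6, 196.2, 48.6]
ee_rot: [-3.141, -0.0, 0.105]
ft_force: [-1.4, 0.8, 2.3]
grip_width: 13.0
grip_force: 43.4
```

Gripped: 13 mm at 43 N, so the tip offset is real. Now compute the arc moves for the valve.

Run:
```python
import numpy as np
for i in range(1,10):
    a=.594*min(i/9,1); r=np.array([77.9,8.5]);R=np.array([[np.cos(a),-np.sin(a)],[np.sin(a),np.cos(a)]])
    print(np.round((R@r-r)/10,2).tolist(),round(a,3))
```

```text
[-0.07, 0.51] 0.066
[-0.18, 1.02] 0.132
[-0.32, 1.52] 0.198
[-0.49, 2.0] 0.264
[-0.7, 2.48] 0.33
[-0.93, 2.94] 0.396
[-1.2, 3.38] 0.462
[-1.49, 3.81] 0.528
[-1.81, 4.21] 0.594
```

Call:
{"api": "apply_moves", "payload": {
  "rows": [
    [-0.07, 0.51, 0, 0, 0, 0.066, 0],
    [-0.18, 1.02, 0, 0, 0, 0.132, 0],
    [-0.32, 1.52, 0, 0, 0, 0.198, 0],
    [-0.49, 2.0, 0, 0, 0, 0.264, 0],
    [-0.7, 2.48, 0, 0, 0, 0.33, 0],
    [-0.93, 2.94, 0, 0, 0, 0.396, 0],
    [-1.2, 3.38, 0, 0, 0, 0.462, 0],
    [-1.49, 3.81, 0, 0, 0, 0.528, 0],
    [-1.81, 4.21, 0, 0, 0, 0.594, 0],
    [-1.81, 4.21, 0, 0, 0, 0.594, 0]
  ]
}}

```text
time_s: 11.35
tool_pos: [539.6, 238.9, 48.6]
ee_rot: [3.142, -0.001, 0.7]
ft_force: [0.7, 2.0, 0.7]
grip_width: 13.1
grip_force: 43.3
```

Call:
{"api": "apply_moves", "payload": {
  "rows": [
    [0, 0, 0, 0, 0, 0, 0],
    [0, 0, 0, 0, 0, 0, 0],
    [0, 0, 0, 0, 0, 0, 0],
    [0, 0, 0, 0, 0, 0, 0],
    [0, 0, 0, 0, 0, 0, 0],
    [0, 0, 0, 0, 0, 0, 0],
    [0, 0, 0, 0, 0, 0, 0],
    [0, 0, 0, 0, 0, 0, 0],
    [0, 0, 0, 0, 0, 0, 0],
    [0, 0, 0, 0, 0, 0, 0]
  ]
}}

```text
time_s: 12.35
tool_pos: [539.8, 238.6, 48.7]
ee_rot: [-3.142, -0.001, 0.698]
ft_force: [0.8, 5.2, 0.5]
grip_width: 13.3
grip_force: 43.3
```

Call:
{"api": "apply_moves", "payload": {
  "rows": [
    [0, 0, 0, 0, 0, 0, 1],
    [0, 0, 0, 0, 0, 0, 1],
    [0, 0, 0, 0, 0, 0, 1],
    [0, 0, 0, 0, 0, 0, 1],
    [0, 0, 0, 0, 0, 0, 1],
    [0, 0, 0, 0, 0, 0, 1],
    [0, 0, 0, 0, 0, 0, 1],
    [0, 0, 2, 0, 0, 0, 1],
    [0, 0, 5, 0, 0, 0, 1],
    [0, 0, 8, 0, 0, 0, 1]
  ]
}}

```text
time_s: 13.35
tool_pos: [538.7, 237.9, 128.6]
ee_rot: [-3.141, 0.002, 0.699]
ft_force: [0.2, -0.2, -0.5]
grip_width: 85.3
grip_force: 0.0
```

Call:
{"api": "apply_moves", "payload": {
  "rows": [
    [0.5, -3.4, 3, 0, 0, -0.1, 1],
    [1, -6.8, 6, 0, 0, -0.2, 1],
    [1.6, -10.2, 8, 0, 0, -0.3, 1],
    [2.1, -13.6, 8, 0, 0, -0.4, 1],
    [2.6, -17, 8, 0, 0, -0.5, 1],
    [3.1, -20.4, 8, 0, 0, -0.6, 1],
    [3.6, -23.8, 8, 0, 0, -0.7, 1],
    [4.2, -27.2, 8, 0, 0, -0.8, 1],
    [4.7, -30.6, 8, 0, 0, -0.9, 1],
    [5.2, -33.9, 8, 0, 0, -0.996, 1]
  ]
}}

```text
time_s: 14.35
tool_pos: [591.4, -102.3, 208.5]
ee_rot: [3.142, -0.0, -0.301]
ft_force: [0.4, 0.8, -0.1]
grip_width: 85.6
grip_force: 0.0
```

Call:
{"api": "apply_moves", "payload": {
  "rows": [
    [0, 0, 0, 0, 0, 0, 1],
    [0, 0, 0, 0, 0, 0, 1],
    [0, 0, 0, 0, 0, 0, 1],
    [0, 0, 0, 0, 0, 0, 1],
    [0, 0, 0, 0, 0, 0, 1],
    [0, 0, 0, 0, 0, 0, 1],
    [0, 0, 0, 0, 0, 0, 1],
    [0, 0, 0, 0, 0, 0, 1],
    [0, 0, 0, 0, 0, 0, 1],
    [0, 0, 0, 0, 0, 0, 1]
  ]
}}

```text
time_s: 15.35
tool_pos: [591.4, -100.8, 208.5]
ee_rot: [3.142, -0.0, -0.297]
ft_force: [0.1, 0.2, -1.3]
grip_width: 85.4
grip_force: 0.0
```

Run:
```python
from h import *
a=manip.get_image("top");b=manip.get_image("side")
f=lambda i,x,y:cv2.resize(i[y:y+180,x:x+130],None,fx=3,fy=3,interpolation=cv2.INTER_CUBIC)
cv2.imwrite("pics/p1.png",np.hstack([f(a,170,170),f(b,230,130)]))
p=manip.get_obs()["tool_pos"]; print(p,proj("side",p+[0,0,28]))
from numpy import cos,sin
y=.699;o=np.array([479.7,187.7])
print("expected tip",proj("top",[*(o+105*np.array([cos(y),sin(y)])),95]),proj("top",[*o,95]))
```

```text
[ 591.40546356 -100.83235874  208.46690747] [[290.56384783 195.63148197]]
expected tip [[182.42773312 221.97730016]] [[213.20396503 259.33935939]]
```

View pics/p1.png

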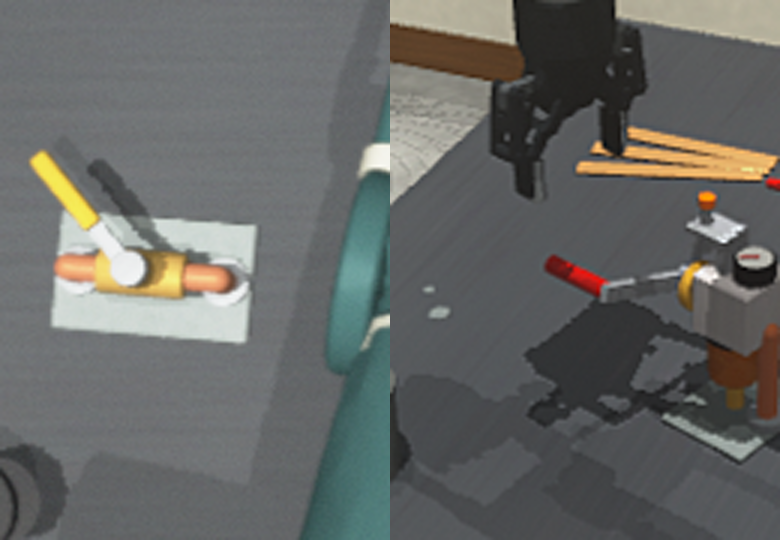

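The valve tip is at (182.7,222), which matches half open. The fingertips at (278,193) and (304,180) in the side view straddle the red handle. Descend and grip.

Call:
{"api": "apply_moves", "payload": {
  "rows": [
    [0, 0, -1.5, 0, 0, 0, 1],
    [0, 0, -3, 0, 0, 0, 1],
    [0, 0, -4.5, 0, 0, 0, 1],
    [0, 0, -6, 0, 0, 0, 1],
    [0, 0, -7.5, 0, 0, 0, 1],
    [0, 0, -8.5, 0, 0, 0, 1],
    [0, 0, -9.5, 0, 0, 0, 1],
    [0, 0, -9.5, 0, 0, 0, 1],
    [0, 0, -9.5, 0, 0, 0, 1],
    [0, 0, -9.5, 0, 0, 0, 1]
  ]
}}

```text
time_s: 16.45
tool_pos: [592.2, -101.0, 114.5]
ee_rot: [-3.141, -0.002, -0.297]
ft_force: [0.2, 0.9, -0.9]
grip_width: 85.8
grip_force: 0.0
```

Call:
{"api": "apply_moves", "payload": {
  "rows": [
    [0, 0, 0, 0, 0, 0, 0],
    [0, 0, 0, 0, 0, 0, 0],
    [0, 0, 0, 0, 0, 0, 0],
    [0, 0, 0, 0, 0, 0, 0],
    [0, 0, 0, 0, 0, 0, 0],
    [0, 0, 0, 0, 0, 0, 0],
    [0, 0, 0, 0, 0, 0, 0],
    [0, 0, 0, 0, 0, 0, 0],
    [0, 0, 0, 0, 0, 0, 0],
    [0, 0, 0, 0, 0, 0, 0]
  ]
}}

```text
time_s: 17.45
tool_pos: [591.7, -100.0, 113.7]
ee_rot: [-3.14, -0.0, -0.297]
ft_force: [1.4, 4.4, 2.6]
grip_width: 14.7
grip_force: 39.6
```

Run:
```python
import numpy as np
yaw=-.297
for i in range(1,21):
    t=1.2*i/20; dy=110*(np.sin(1.2-t)-np.sin(1.2)); dz=110*(np.cos(1.2-t)-np.cos(1.2))
    print(i,np.round(np.array([-np.sin(yaw)*dy,np.cos(yaw)*dy,dz])/10,2).tolist())
```

```text
1 [-0.08, -0.25, 0.61]
2 [-0.16, -0.53, 1.2]
3 [-0.26, -0.84, 1.77]
4 [-0.36, -1.19, 2.32]
5 [-0.48, -1.56, 2.85]
6 [-0.6, -1.97, 3.36]
7 [-0.74, -2.41, 3.83]
8 [-0.88, -2.87, 4.28]
9 [-1.03, -3.35, 4.7]
10 [-1.18, -3.86, 5.09]
11 [-1.35, -4.4, 5.45]
12 [-1.51, -4.95, 5.77]
13 [-1.69, -5.51, 6.06]
14 [-1.87, -6.1, 6.31]
15 [-2.05, -6.7, 6.52]
16 [-2.24, -7.3, 6.7]
17 [-2.42, -7.92, 6.84]
18 [-2.62, -8.54, 6.93]
19 [-2.81, -9.17, 6.99]
20 [-3.0, -9.8, 7.01]
```

Gripped at 14.7 mm and 40 N on the 16 mm bar. Swing up along the arc in two calls.

Call:
{"api": "apply_moves", "payload": {
  "rows": [
    [-0.08, -0.25, 0.61, 0, 0, 0, 0],
    [-0.16, -0.53, 1.2, 0, 0, 0, 0],
    [-0.26, -0.84, 1.77, 0, 0, 0, 0],
    [-0.36, -1.19, 2.32, 0, 0, 0, 0],
    [-0.48, -1.56, 2.85, 0, 0, 0, 0],
    [-0.6, -1.97, 3.36, 0, 0, 0, 0],
    [-0.74, -2.41, 3.83, 0, 0, 0, 0],
    [-0.88, -2.87, 4.28, 0, 0, 0, 0],
    [-1.03, -3.35, 4.7, 0, 0, 0, 0],
    [-1.18, -3.86, 5.09, 0, 0, 0, 0]
  ],
  "squeeze": 50
}}

```text
time_s: 18.45
tool_pos: [581.1, -134.8, 166.0]
ee_rot: [-3.133, -0.001, -0.298]
ft_force: [1.8, 15.0, 6.6]
grip_width: 14.2
grip_force: 48.8
```

Call:
{"api": "apply_moves", "payload": {
  "rows": [
    [-0.17, -0.54, 0.36, 0, 0, 0, 0],
    [-0.33, -1.09, 0.68, 0, 0, 0, 0],
    [-0.51, -1.65, 0.97, 0, 0, 0, 0],
    [-0.69, -2.24, 1.22, 0, 0, 0, 0],
    [-0.87, -2.84, 1.43, 0, 0, 0, 0],
    [-1.06, -3.44, 1.61, 0, 0, 0, 0],
    [-1.24, -4.06, 1.75, 0, 0, 0, 0],
    [-1.44, -4.68, 1.84, 0, 0, 0, 0],
    [-1.63, -5.31, 1.9, 0, 0, 0, 0],
    [-1.82, -5.94, 1.92, 0, 0, 0, 0]
  ]
}}

```text
time_s: 19.45
tool_pos: [563.8, -197.3, 188.0]
ee_rot: [-3.138, -0.005, -0.297]
ft_force: [-0.5, 10.7, 15.0]
grip_width: 14.1
grip_force: 51.5
```

Call:
{"api": "apply_moves", "payload": {
  "rows": [
    [0, 0, 0, 0, 0, 0, 0],
    [0, 0, 0, 0, 0, 0, 0],
    [0, 0, 0, 0, 0, 0, 0],
    [0, 0, 0, 0, 0, 0, 0],
    [0, 0, 0, 0, 0, 0, 0],
    [0, 0, 0, 0, 0, 0, 0],
    [0, 0, 0, 0, 0, 0, 0],
    [0, 0, 0, 0, 0, 0, 0],
    [0, 0, 0, 0, 0, 0, 0],
    [0, 0, 0, 0, 0, 0, 0]
  ]
}}

```text
time_s: 20.45
tool_pos: [563.8, -198.8, 187.6]
ee_rot: [-3.14, -0.006, -0.298]
ft_force: [0.3, 5.1, 13.3]
grip_width: 14.0
grip_force: 51.8
```

Run:
```python
from h import *
a=manip.get_image("top");b=manip.get_image("side")
f=lambda i,x,y:cv2.resize(i[y:y+180,x:x+130],None,fx=3,fy=3,interpolation=cv2.INTER_CUBIC)
cv2.imwrite("pics/p2.png",np.hstack([f(a,170,170),f(b,270,120)]))
o=manip.get_obs();print(o["tool_pos"],o["ft_force"],o["grip_width"])
```

```text
[ 563.84210816 -198.84027608  187.5837626 ] [ 0.86431035  5.86367879 12.56607699] 13.723206670996598
```

View pics/p2.png

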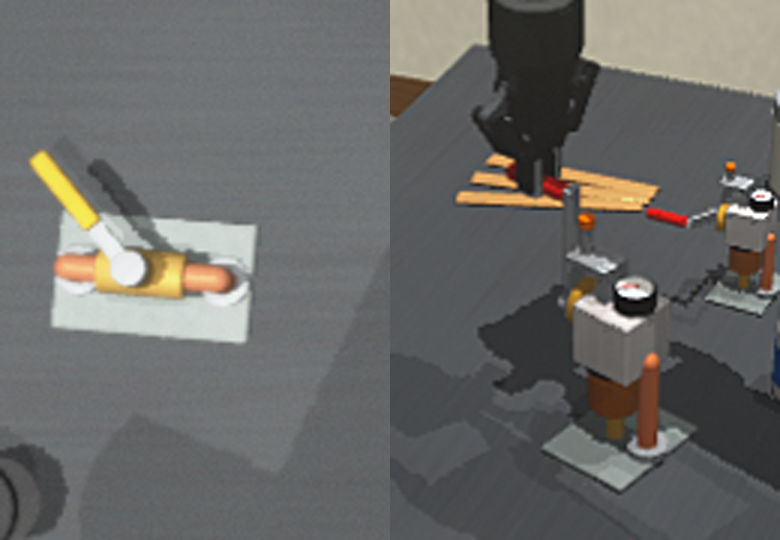

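The lever arm is upright at about (460,183) to (460,218) in the side view, with the orange cap raised. The valve is unchanged, and the tool's 102.7 mm sideways travel gives a cam angle of about 1.2 rad. I'm handing it in.

```bash
python3 -c "
from plant import manip
print(manip.job_done())"
```

```text
the job is handed in; nothing more can be done
None
```

I handed the job in at about 20.6 s, with the yellow valve handle at half open and the gripper still holding the cam lever upright at its highest lift; the hand-in returned no verdict, so I can't confirm it passed.

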